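# Hold the incubation box open for reading

## Task

The incubation time is up: take the bench timer off the closed lid of the incubation box and set it down flat in the middle of the cork mat. Then raise the lid by its bar handle to 60 degrees open (red pointer at the green mark of the scale) and hold it there, still, so that the three test cassettes can be read; the lid falls shut by itself, so never let it drop back, and finish while the gripper is still holding it. Leave the tape roll and the two sample pots beside the box where they are.

Things in the scene. Friction and masses are not known exactly. Their poses are not given: they have to be found in the camera images.
- incubator: White open-topped incubation box, fixed on the worktop, 170 (its x) x 210 (its y) x 50 mm high, at various places and yaws. Origin: centre of its underside; its -x side is the front with the lid's handle (towards the robot), its +x side carries the hinge, z up. Three flat test cassettes lie inside. A curved metal scale rises 113 mm above the worktop just outside its -y wall.
- lid (a joint): Opening angle of the lid in rad: 0 closed (level), grows as the front rises, stop at 1.75; 60 degrees is 1.047. Blue plate 176 x 214 x 8 mm, 0.25 kg, upper face 58 mm above the worktop when closed, red pointer on its -y edge. Weight and a weak spring always close it: about 2 N upward at the bar raises it.
- lid_bar (a point): Middle of the lid's handle, a round aluminium bar of 12 mm diameter along the box's y axis, 100 mm free between two dark arms, 45 mm in front of the lid's front edge (39 mm clear gap, open above and below), 53 mm above the worktop when closed. It can turn between gripping fingers, so the gripper may stay pointing down. The point turns with the lid; x points to the hinge, y along the bar.
- lid_hinge (a point): Middle of the hinge axis (the box's y axis), fixed on the box, axes as the box's, 53 mm above the worktop. The bar moves on a circle of 221 mm radius about it: at opening angle a the bar is 221*cos(a) mm in front of the hinge (box -x) and 221*sin(a) mm above it.
- timer: Bench timer, square rounded cream case with buttons, 62 x 62 x 20 mm, 0.06 kg, loose, lying flat on the lid at the start, turned up to 45 degrees either way. Origin: centre of its underside; z up; its x and y axes are square to its sides.
- mat: Flat square cork mat with a thin black rim, 118 x 118 x 3 mm, fixed on the worktop to the left or the right of the box. Origin: centre of its underside, top face 3 mm above the worktop.
- tape: Bystander: roll of tan tape lying flat, loose, 80 x 77 x 18 mm, on the worktop, on the side of the box where the mat is not.
- pot_a: Bystander: loose lidded sample pot, 61 mm diameter, 56 mm high, standing alone on the worktop, left of the box and further back than the mat. Origin: centre of its underside.
- pot_b: Bystander: loose lidded sample pot, 61 mm diameter, 56 mm high, standing alone on the worktop, right of the box and further back than the mat. Origin: centre of its underside.
- scale_60 (a point): Green mark at 60 degrees on the metal scale (quarter ring of 60 mm radius about the hinge, 9 mm outside the box's -y wall; short black marks at 30 and 90 degrees). The lid's red pointer meets it at 60 degrees.
- bridge: Grey raised worktop, fixed, 380 (x) x 708 (y) mm, standing on four legs over the sample pots that cover the table; its flat top, on which all the things here stand, is 78 mm above the table (z = 0.078). Origin: under its centre, at table height. It never moves.

How it is judged (in metres and radians):
On the way, in this order (a step that is already met when the one before it is completed fails the run):
1. the timer lies flat in the middle of the mat, let go, while the lid is still shut (horizontal distance between timer and mat below 0.03 m and height (world z) of timer below 0.087 m and angle between timer's own z axis and vertical below 0.1 rad and linear speed of timer below 0.02 m/s and contact force between the fingers and timer below 0.1 N and value of joint lid below 0.1 rad), for 0.2 s.
2. the gripper holds the lid at 60 degrees (value of joint lid between 0.96 and 1.135 rad and contact force between the fingers and lid above 0.5 N), for 0.5 s.
At the end, for the whole second after the job is handed in: The lid stands still at 60 degrees, 5 degrees either way (0.96 to 1.135 rad), carried by the gripper's fingers alone (at least 0.5 N); the timer lies flat and untouched on the mat, its centre within 30 mm of the mat's; tape roll and pots are within 20 mm of where they were (all of step 2 and velocity of joint lid between -0.05 and 0.05 rad/s and contact force between lid and timer below 0.05 N and contact force between lid and tape below 0.05 N and contact force between lid and pot_a below 0.05 N and contact force between lid and pot_b below 0.05 N and horizontal distance between timer and mat below 0.03 m and height (world z) of timer below 0.087 m and angle between timer's own z axis and vertical below 0.1 rad and contact force between the fingers and timer below 0.1 N and distance of each of tape, pot_a, pot_b from where it was at the start of the episode below 0.02 m); the arm keeps its last pose, push and grip.
It fails at once if the lid drops back (closes faster than 1.5 rad/s) (velocity of joint lid below -1.5 rad/s).
It fails at once if a sample pot is tipped (angle between any of pot_a, pot_b's own z axis and vertical above 0.4 rad).
It also fails if it takes over 58 s, if anything falls off the work surface, if the arm or the gripper's body presses on something with over 40 N, if the wrist force passes 120 N, or if a joint passes its speed limit or range.

## Robot

A 6-joint arm with a two-finger parallel gripper is mounted at the origin on a cart in front of the work surface, level with it; the furniture and walls round the work are solid. World frame = base frame: x ahead of the robot, y to its left, z up, the work surface at z = 0. Lengths are in mm, angles in rad, forces in N, time in s.
With the tool pointing down it reaches from about 425 to 950 mm from the base axis. Payload 14.7 kg.
Tool frame: the origin (TCP) lies midway between the tips of the shut fingers; the grasp point (between the pads) lies behind it (ctrl.tcp_to_grasp is the z of the grasp point in the tool frame, in mm); z points along the fingers, y is the line along which they close (so a half turn about z gives the same grasp; the last joint's range is limited). The gripper opens to 85 mm and grips with 20 to 120 N. Pads are 22 mm wide; open, the fingers measure 114 mm over their backs; the gripper's body (76 mm by 85 mm) begins 54 mm behind the grasp point. The pads swing forward as they close: fully open they stand 13 mm farther back than shut.
Start: joints at [-1.336, 0.48, 1.596, -0, 1.065, -0.047], TCP at [180.772, -624.351, 206.297] pointing down, gripper open.
Joint ranges: [-2.75, 2.75], [-0.82, 2.05], [0.23, 2.67], [-1.56, 4.7], [0.09, 2.69], [-2.92, 2.92]. Speed limits (rad/s): [1.89, 1.89, 2.39, 3.01, 3.01, 3.01].

## Interface

Orientations are given as a unit quaternion [x, y, z, w].
In Python, from bench import ctrl gives the robot as it stands.
- The arm moves only by the tool play_rows, never from a script. Its argument "targets" is a list of rows, each an object with "gripper": the gripper's target within -1 to 1 (fully open at 1, half-way at 0, shut at -1); "travel": the shift along the tool's x, y, z in mm, a list of three; "twist": the turn, a rotation vector about the tool's x, y, z in degrees, a list of three. In form: [{"gripper": gripper, "travel": [dx, dy, dz], "twist": [rx, ry, rz]}, ...]. A call has 1 to 10 rows; each row is the pose to reach, as a shift and turn from the pose commanded when the call began, along the tool's axes at that moment; what a row does not reach only later rows make up. A row lasts 1/8 s, in which the tool goes at most 62.5 mm and 10.7 degrees, less where a joint would pass 70% of its speed; a pose out of reach is approached as far as the arm can. A call with a gripper value outside its range is refused whole. The fingers move at their own pace and stop on an object; "squeeze" is the grip in N (left out, the last holds). Time passes only in rows, so rows that repeat a pose let the fingers close. It gives the time, the measured TCP pose, the force, the opening and the grip force at its end, in the units of the state.
- ctrl.get_state(): the state, without advancing time (a new reading comes with each control period).
- ctrl.get_image(name): name is "side" or "top"; returns (picture, depth): 400x640x3 uint8, red, green, blue; 400x640 float32, mm along the optical axis (not along the pixel's ray), 0 where there is no reading.
- ctrl.camera_info(name): a dict with "fx", "fy", "cx", "cy" (pixels), "extrinsics" (4x4, takes a point from camera to world coordinates). Camera axes: x right, y up, looking along -z (the intrinsics and any distortion apply to the point x, -y, -z); pixel columns grow to the right and rows downward; lengths in mm; the calibration is good to about 2 mm. A picture is of the moment at which its call begins. camera_info takes no time and is no camera call.
- ctrl.job_done(): hands the job in; it is judged then, once.
The state is a dict: "clock": time; "joints": joint angles; "dq": joint speeds; "joint_torque": joint torques, N m; "tcp_pos": TCP position; "ee_rot": TCP orientation; "ft_force": force on the tool from outside, world axes, zero at the start; "ft_torque": the same for the moment, N m; "gripper_width": opening from 0.0 (shut) to 1.0 (fully open); "finger_force": force on a finger pad.
Only numpy, scipy, OpenCV 4.12 (cv2) and the standard library are available. Lean on these libraries where they do the work, as an engineer would, in place of code of your own. Each camera call takes 0.05 s, during which the arm holds its last target. There are 200 camera calls.

## Working session

There is one attempt and no reset: what is moved stays moved. The work goes in short steps, Python scripts to look and compute and a tool call to move; the robot and the scene stay as the last step left them, time stands still between calls to the robot, and variables do not carry over. Pictures are saved under pics/ and viewed, at most 10 in all, crops included, and the job is handed in when it is done.

Besides the shell and the picture viewer there is one more tool, called as name(argument=value, ...) on one line, values as JSON. play_rows: Moves the arm, as the interface text tells. Its arguments: {"type":"object","properties":{"targets":{"type":"array"},"squeeze":{"type":"number"}},"required":["targets"]}

```bash
mkdir -p pics; ls; python3 - <<'E'
from bench import ctrl
import cv2, numpy as np
for n in("top","side"):
    im,d=ctrl.get_image(n); np.savez(f"{n}0.npz",im=im,d=d); cv2.imwrite(f"pics/{n}0.png",im[:,:,::-1])
    ci=ctrl.camera_info(n); print(n,{k:(np.round(v,3).tolist()) for k,v in ci.items()})
s=ctrl.get_state(); print(s, ctrl.tcp_to_grasp)
E
```

```text
pics
top {'fx': 514.015, 'fy': 514.015, 'cx': 329.246, 'cy': 202.762, 'extrinsics': [[-0.029, 0.985, -0.172, 384.448], [-1.0, -0.03, -0.005, -52.636], [-0.01, 0.172, 0.985, 1400.923], [0.0, 0.0, 0.0, 1.0]]}
side {'fx': 370.244, 'fy': 370.244, 'cx': 313.585, 'cy': 205.129, 'extrinsics': [[-0.815, 0.244, -0.525, 61.396], [-0.579, -0.358, 0.732, 719.715], [-0.009, 0.901, 0.433, 579.998], [0.0, 0.0, 0.0, 1.0]]}
{'clock': 0.1, 'joints': array([-1.33558741e+00,  4.80796387e-01,  1.59683073e+00,  8.10178929e-07,
        1.06510575e+00, -4.66242023e-02]), 'dq': array([-0.00090641, -0.00098843, -0.00121898, -0.00165636, -0.0017218 ,
        0.00023358]), 'joint_torque': array([ 6.34978660e-04, -9.52255726e+01, -4.31040502e+01, -5.65578057e-05,
        5.24015064e-03, -2.94556162e-05]), 'tcp_pos': array([ 180.68452942, -623.95030812,  205.71148929]), 'ee_rot': array([ 9.90087547e-01,  1.40450432e-01, -5.33246869e-05, -5.67610767e-04]), 'ft_force': array([-1.33277932, -0.3392262 , -0.11965043]), 'ft_torque': array([-0.00597471,  0.0148299 , -0.01659879]), 'finger_force': 0.0, 'gripper_width': 0.998928736076754} -18.700000000000003
```

View pics/top0.png

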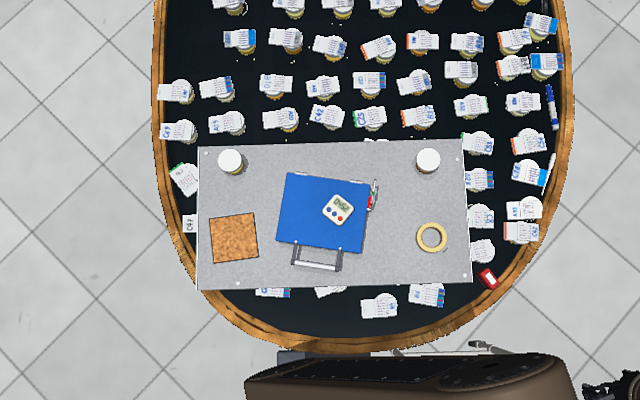

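View pics/side0.png

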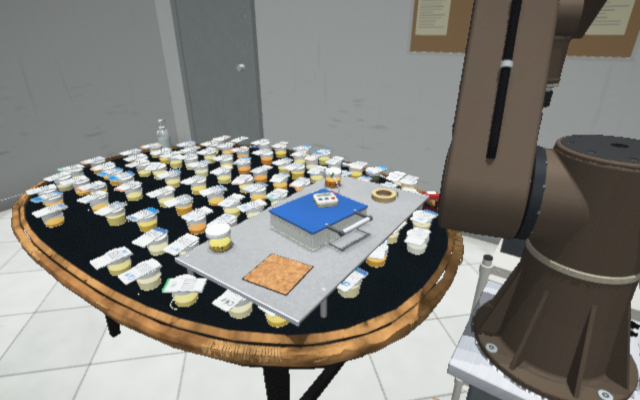

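The top view shows the timer at (338,209) on the blue lid (275–370, 172–255). The bar is near (316,268), the mat at (234,238), the tape at (432,237) and the pots at (231,161) and (428,160). The side view agrees. Next I measure each of them.

```bash
cat > h.py <<'E'
from bench import ctrl
import cv2, numpy as np
def ray(ci,uv,z):
    "pixels (n,2) -> world points on plane z"
    uv=np.atleast_2d(np.asarray(uv,float)); E=np.array(ci["extrinsics"])
    d=np.c_[(uv[:,0]-ci["cx"])/ci["fx"],-(uv[:,1]-ci["cy"])/ci["fy"],-np.ones(len(uv))]@E[:3,:3].T
    o=E[:3,3]; return o+d*((z-o[2])/d[:,2])[:,None]
def cloud(ci,d):
    v,u=np.mgrid[:d.shape[0],:d.shape[1]]; E=np.array(ci["extrinsics"])
    p=np.dstack([(u-ci["cx"])/ci["fx"]*d,-(v-ci["cy"])/ci["fy"]*d,-d])
    return p@E[:3,:3].T+E[:3,3]
def blob(mask,near=None):
    n,l,s,c=cv2.connectedComponentsWithStats(mask.astype(np.uint8))
    i=1+(np.argmax(s[1:,4]) if near is None else np.argmin(np.hypot(*(c[1:]-near).T)+1e3*(s[1:,4]<30)))
    return l==i
def rect(ci,m,z):
    c=max(cv2.findContours(m.astype(np.uint8),0,cv2.CHAIN_APPROX_NONE)[0],key=cv2.contourArea)[:,0]
    r=cv2.minAreaRect(ray(ci,c,z)[:,:2].astype(np.float32)); return np.round(r[0],1),np.round(r[1],1),round(r[2],1)
E
python3 - <<'E'
from h import *
f=np.load("top0.npz"); im,d=f["im"],f["d"]; ci=ctrl.camera_info("top"); P=cloud(ci,d)
hsv=cv2.cvtColor(im,cv2.COLOR_RGB2HSV); H,S,V=hsv[...,0],hsv[...,1],hsv[...,2]
v,u=np.mgrid[:400,:640]; box=lambda a,b,c,e:(u>=a)&(u<=b)&(v>=c)&(v<=e)
mat=blob(box(200,268,205,270)&(S>70)); print("mat",rect(ci,mat,81),np.median(P[mat],0))
lid=blob(box(265,375,165,262)&(H>100)&(H<125)&(S>120)); print("lid",rect(ci,lid,136),np.median(P[lid],0))
tm=blob(box(318,358,190,230)&(S<110)&(V>120)); tm=cv2.morphologyEx(tm.astype(np.uint8),cv2.MORPH_CLOSE,np.ones((9,9)))>0
print("timer",rect(ci,tm,156),np.median(P[tm],0))
bar=box(285,347,255,275)&(P[...,2]>115)&(P[...,2]<150); bar=blob(bar); print("bar",rect(ci,bar,137),np.median(P[bar],0))
tp=blob(box(410,455,215,258)&(S>60)); print("tape",rect(ci,tp,96))
for x,y in((231,161),(428,160)):
    m=blob((P[...,2]>118)&(P[...,2]<150)&box(x-22,x+22,y-22,y+22)); print("pot",rect(ci,m,134),np.median(P[m],0))
print("bridge z",np.median(P[250:280,380:410,2]))
a=im[150:290,180:480]; cv2.imwrite("pics/crop0.png",cv2.resize(a,None,fx=2.6,fy=2.6,interpolation=cv2.INTER_CUBIC)[:,:,::-1])
E
```

```text
mat (array([531.6, 204.7]), array([115.2, 115.1]), 6.5) [531.26964755 204.95732083  80.82353707]
lid (array([582.9, -29.7]), array([212.4, 174.6]), 79.6) [577.45630888 -19.05409574 135.71900827]
timer (array([585.1, -65.6]), array([61.5, 62.2]), 49.7) [585.80793652 -65.73533539 152.75797047]
bar (array([457. ,  -8.3]), array([120.1,  38.9]), 88.3) [454.81436798 -11.82493059 135.37603587]
tape (array([ 516.7, -302.2]), array([74.4, 76.9]), 42.3)
pot (array([722.9, 203.1]), array([61.6, 60.3]), 88.2) [724.47533897 203.31394476 132.70645324]
pot (array([ 710.6, -299.5]), array([58.5, 62.3]), 60.8) [ 710.22266895 -299.8804304   133.46507867]
bridge z 78.19524676317042
```

View pics/crop0.png

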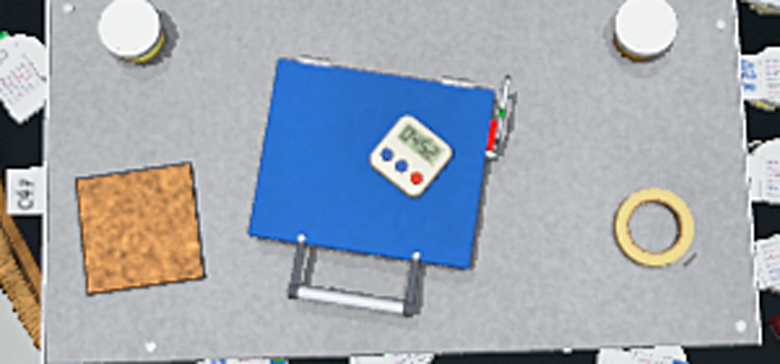

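```bash
cat >> h.py <<'E'
from scipy.spatial.transform import Rotation as R
def go(p,ang):
    "travel/twist from measured pose to world TCP p, tool down, tool y at world angle ang deg (mod 180)"
    s=ctrl.get_state(); r=R.from_quat(s["ee_rot"]); c,q=np.cos(np.radians(ang)),np.sin(np.radians(ang))
    best=None
    for k in(1,-1):
        y=k*np.array([c,q,0]); z=np.array([0,0,-1.]); t=R.from_matrix(np.c_[np.cross(y,z),y,z])
        w=(r.inv()*t).as_rotvec(degrees=True)
        if best is None or np.linalg.norm(w)<np.linalg.norm(best): best=w
    print(s["clock"],"tcp",np.round(s["tcp_pos"],1),"joints",np.round(s["joints"],2),"w",round(s["gripper_width"],3),"ff",round(s["finger_force"],1),"ft",np.round(s["ft_force"],1))
    print(p,"travel",np.round(r.inv().apply(np.array(p)-s["tcp_pos"]),1),"twist",np.round(best,1))
E
python3 - <<'E'
from h import *
go([585.1,-65.6,230],-40.3)
ci=ctrl.camera_info("top"); print(ray(ci,[[180+298/2.6,150+293/2.6],[180+410/2.6,150+308/2.6]],135))
E
```

```text
0.1 tcp [ 180.7 -624.   205.7] joints [-1.34  0.48  1.6   0.    1.07 -0.05] w 0.999 ff 0.0 ft [-1.3 -0.3 -0.1]
[585.1, -65.6, 230] travel [ 543.7 -423.9  -23.8] twist [ -0.1  -0.  -33.6]
[[459.33680102  42.84549904 135.        ]
 [442.214419   -62.27758084 135.        ]]
```

play_rows(targets=[{"gripper":1,"travel":[50,-40,-40],"twist":[0,0,-8]},{"gripper":1,"travel":[100,-78,-45],"twist":[0,0,-16]},{"gripper":1,"travel":[150,-117,-45],"twist":[0,0,-24]},{"gripper":1,"travel":[200,-156,-45],"twist":[0,0,-33.6]},{"gripper":1,"travel":[250,-195,-45],"twist":[0,0,-33.6]},{"gripper":1,"travel":[300,-234,-45],"twist":[0,0,-33.6]},{"gripper":1,"travel":[350,-273,-45],"twist":[0,0,-33.6]},{"gripper":1,"travel":[400,-312,-45],"twist":[0,0,-33.6]},{"gripper":1,"travel":[450,-351,-40],"twist":[0,0,-33.6]},{"gripper":1,"travel":[500,-390,-35],"twist":[0,0,-33.6]}], squeeze=30)

```text
clock: 1.35
tcp_pos: [542.0, -124.8, 242.7]
ee_rot: [0.907, 0.421, 0.0, 0.0]
ft_force: [0.5, -1.4, -0.8]
gripper_width: 1.003
finger_force: 0.0
```

```bash
python3 -c "
from h import *
go([585.1,-65.6,180],-40.3)"
```

```text
1.35 tcp [ 542.  -124.8  242.7] joints [-0.28  0.31  1.77 -0.    1.06  0.42] w 1.003 ff 0.0 ft [ 0.5 -1.4 -0.8]
[585.1, -65.6, 180] travel [73.  -5.3 62.7] twist [0.  0.  0.1]
```

play_rows(targets=[{"gripper":1,"travel":[30,-2,10],"twist":[0,0,0]},{"gripper":1,"travel":[55.4,-4.4,40],"twist":[0,0,0]},{"gripper":1,"travel":[55.4,-4.4,66],"twist":[0,0,0]},{"gripper":1,"travel":[55.4,-4.4,66],"twist":[0,0,0]},{"gripper":1,"travel":[55.4,-4.4,66],"twist":[0,0,0]},{"gripper":1,"travel":[55.4,-4.4,66],"twist":[0,0,0]}])

```text
clock: 2.1
tcp_pos: [574.1, -82.0, 178.0]
ee_rot: [0.907, 0.42, 0.001, 0.001]
ft_force: [-0.3, -0.5, 0.4]
gripper_width: 1.001
finger_force: 0.0
```

```bash
python3 -c "
from h import *
go([585.1,-65.6,135],-40.3)
im,d=ctrl.get_image('side'); cv2.imwrite('pics/s1.png',cv2.resize(im[120:280,240:480],None,fx=3,fy=3)[:,:,::-1])"
```

```text
2.1 tcp [574.1 -82.  178. ] joints [-0.19  0.41  1.79 -0.    0.93  0.51] w 1.001 ff 0.0 ft [-0.3 -0.5  0.4]
[585.1, -65.6, 135] travel [19.6 -2.2 43. ] twist [ 0.1 -0.   0. ]
```

View pics/s1.png

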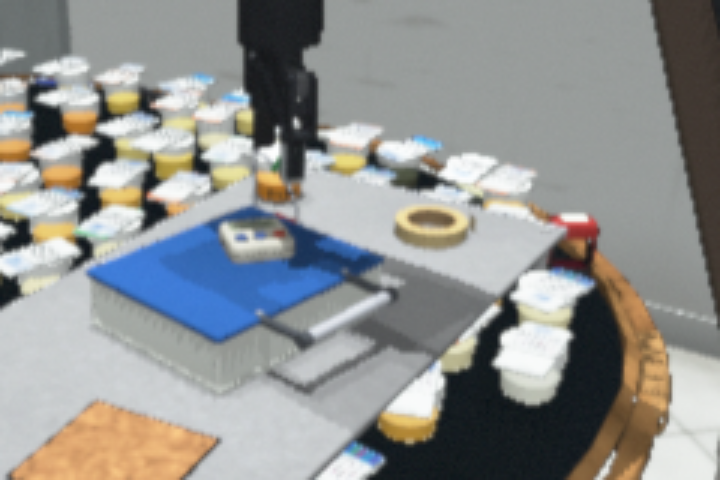

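The gripper is above and to the right of the timer (257,240 in the crop). The remaining shift is about 20 mm along tool x.

play_rows(targets=[{"gripper":1,"travel":[19.6,-2.2,8],"twist":[0,0,0]},{"gripper":1,"travel":[19.6,-2.2,8],"twist":[0,0,0]},{"gripper":1,"travel":[19.6,-2.2,8],"twist":[0,0,0]},{"gripper":1,"travel":[19.6,-2.2,8],"twist":[0,0,0]}])

```text
clock: 2.65
tcp_pos: [584.4, -65.2, 168.8]
ee_rot: [0.907, 0.421, -0.0, 0.0]
ft_force: [-0.8, -1.0, 0.5]
gripper_width: 0.999
finger_force: 0.0
```

```bash
python3 -c "
from h import *
go([585.1,-65.6,135],-40.3)"
```

```text
2.65 tcp [584.4 -65.2 168.8] joints [-0.16  0.43  1.78 -0.    0.93  0.54] w 0.999 ff 0.0 ft [-0.8 -1.   0.5]
[585.1, -65.6, 135] travel [ 0.1  0.8 33.8] twist [0. 0. 0.]
```

play_rows(targets=[{"gripper":1,"travel":[0,1,18],"twist":[0,0,0]},{"gripper":1,"travel":[0,1,33],"twist":[0,0,0]},{"gripper":1,"travel":[0,1,33],"twist":[0,0,0]},{"gripper":0,"travel":[0,1,33],"twist":[0,0,0]},{"gripper":-0.2,"travel":[0,1,33],"twist":[0,0,0]},{"gripper":-0.2,"travel":[0,1,33],"twist":[0,0,0]},{"gripper":-0.2,"travel":[0,1,33],"twist":[0,0,0]},{"gripper":-0.2,"travel":[0,1,33],"twist":[0,0,0]}], squeeze=25)

```text
clock: 3.65
tcp_pos: [585.3, -65.8, 135.9]
ee_rot: [0.907, 0.421, 0.0, 0.0]
ft_force: [0.7, 0.1, -0.2]
gripper_width: 0.402
finger_force: 0.0
```

```bash
python3 -c "
from h import *
im,d=ctrl.get_image('side'); cv2.imwrite('pics/s2.png',cv2.resize(im[150:240,260:400],None,fx=5,fy=5,interpolation=cv2.INTER_CUBIC)[:,:,::-1])"
```

```text
(no output)
```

View pics/s2.png

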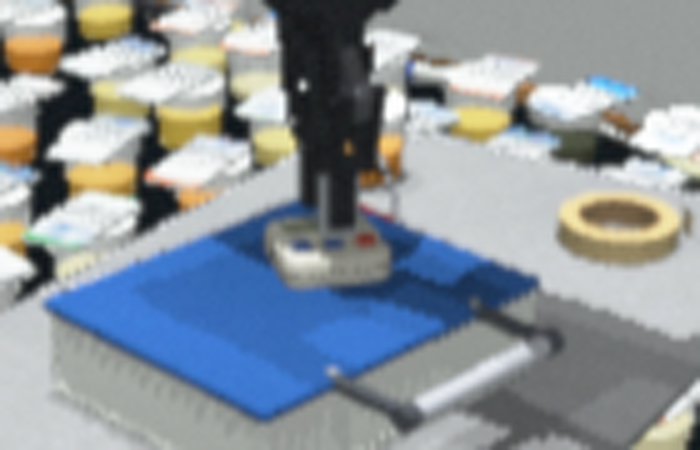

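```bash
python3 -c "
from h import *
s=ctrl.get_state()
for n in('side','top'):
    ci=ctrl.camera_info(n); E=np.array(ci['extrinsics'])
    for p in(s['tcp_pos'],[585.1,-65.6,156],[585.1,-65.6,200]):
        c=E[:3,:3].T@(np.array(p)-E[:3,3]); u=ci['cx']+ci['fx']*c[0]/-c[2]; v=ci['cy']-ci['fy']*c[1]/-c[2]; print(n,np.round(p,1),u,v,'crop',(u-260)*5,(v-150)*5)
im,d=ctrl.get_image('side'); P=cloud(ctrl.camera_info('side'),d)
for v in range(175,210,2): print(v,[tuple(P[v,u].round().astype(int).tolist()) for u in(322,327,331)])
"
```

```text
side [585.3 -65.8 135.9] 324.91789259411695 201.9775999628319 crop 324.58946297058475 259.8879998141595
side [585.1 -65.6 156. ] 324.95193249304083 195.49906662165517 crop 324.75966246520414 227.49533310827587
side [585.1 -65.6 200. ] 325.0160968966934 180.851661779569 crop 325.080484483467 154.25830889784507
top [585.3 -65.8 135.9] 337.298406572378 210.60813234611953 crop 386.4920328618899 303.04066173059766
top [585.1 -65.6 156. ] 337.2606489555693 209.38611252284704 crop 386.30324477784654 296.9305626142352
top [585.1 -65.6 200. ] 337.359957431821 206.4255212150239 crop 386.79978715910494 282.1276060751195
175 [(576, -37, 228), (548, -19, 240), (541, -27, 239)]
177 [(603, -77, 204), (547, -17, 235), (542, -28, 233)]
179 [(602, -76, 198), (550, -22, 228), (557, -53, 216)]
181 [(601, -74, 193), (551, -24, 221), (548, -39, 217)]
183 [(601, -74, 187), (552, -26, 215), (547, -37, 212)]
185 [(601, -75, 181), (554, -29, 208), (562, -59, 195)]
187 [(600, -73, 176), (562, -41, 196), (562, -61, 189)]
189 [(599, -72, 170), (566, -46, 187), (562, -60, 183)]
191 [(601, -74, 163), (565, -45, 182), (561, -60, 178)]
193 [(630, -117, 134), (564, -44, 177), (563, -62, 171)]
195 [(599, -71, 152), (564, -45, 170), (559, -56, 168)]
197 [(590, -58, 153), (568, -50, 161), (568, -70, 154)]
199 [(582, -47, 153), (571, -54, 153), (564, -64, 151)]
201 [(577, -39, 152), (566, -47, 151), (557, -54, 151)]
203 [(573, -34, 149), (563, -43, 147), (557, -54, 145)]
205 [(572, -32, 143), (563, -43, 141), (557, -53, 139)]
207 [(574, -35, 136), (565, -46, 134), (555, -51, 134)]
209 [(569, -28, 134), (559, -37, 133), (547, -39, 136)]
```

The fingers closed above the timer. Their tips measure about z=161 although the TCP reads 136. I reopen the gripper and measure the true tip height before going lower.

play_rows(targets=[{"gripper":1,"travel":[0,0,-4],"twist":[0,0,0]},{"gripper":1,"travel":[0,0,-4],"twist":[0,0,0]},{"gripper":1,"travel":[0,0,-4],"twist":[0,0,0]},{"gripper":1,"travel":[0,0,-4],"twist":[0,0,0]},{"gripper":1,"travel":[0,0,-4],"twist":[0,0,0]}])

```text
clock: 4.38
tcp_pos: [585.2, -65.8, 139.7]
ee_rot: [0.907, 0.421, -0.0, -0.0]
ft_force: [0.4, -0.1, 0.4]
gripper_width: 1.0
finger_force: 0.0
```

```bash
python3 -c "
from h import *
go([585.1,-65.6,115],-40.3)
for n in('side','top'):
    im,d=ctrl.get_image(n); P=cloud(ctrl.camera_info(n),d); np.savez(n+'3.npz',im=im,d=d)
    g=cv2.cvtColor(im,cv2.COLOR_RGB2HSV); dark=(g[...,2]<90)&(d>0)
    q=P-np.array([585.1,-65.6,0]); al=q[...,0]*.763-q[...,1]*.647; ac=q[...,0]*.647+q[...,1]*.763
    m=(abs(ac)<25)&(abs(al)<75)&(P[...,2]>140)&(P[...,2]<260)&dark
    for z in range(140,260,10):
        k=m&(P[...,2]>=z)&(P[...,2]<z+10)
        if k.sum()>3: print(n,z,k.sum(),np.percentile(al[k],[5,25,50,75,95]).round())
im=np.load('side3.npz')['im']; cv2.imwrite('pics/s3.png',cv2.resize(im[130:230,260:400],None,fx=5,fy=5,interpolation=cv2.INTER_CUBIC)[:,:,::-1])
"
```

```text
4.375 tcp [585.2 -65.8 139.7] joints [-0.16  0.47  1.81  0.    0.87  0.54] w 1.0 ff 0.0 ft [ 0.4 -0.1  0.4]
[585.1, -65.6, 115] travel [ 0.1 -0.2 24.7] twist [-0.  0.  0.]
side 150 4 [12. 13. 17. 21. 22.]
side 180 34 [-56. -52.  42.  44.  46.]
side 190 38 [-56. -54.  41.  43.  45.]
side 200 41 [-58. -55. -51.  44.  45.]
side 210 33 [-59. -56. -47.  43.  45.]
side 220 40 [-75. -73. -54. -19.  46.]
side 230 77 [-74. -70. -48. -37.  34.]
side 240 66 [-73. -69. -37. -17.  53.]
side 250 73 [-72. -70. -64. -27.  42.]
top 220 10 [-53. -51. -48. -45. -43.]
top 230 18 [-51. -47. -44. -41. -32.]
top 240 31 [-56. -40. -38. -36. -34.]
top 250 12 [-69. -68. -33. -30. -29.]
```

View pics/s3.png

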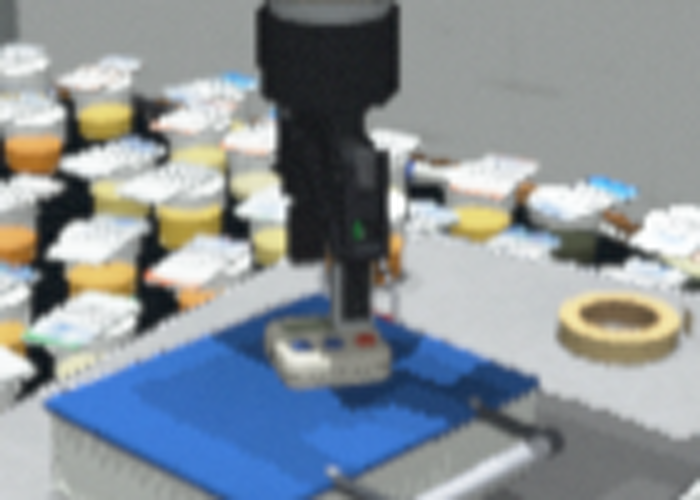

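```bash
python3 -c "
from h import *
f=np.load('side3.npz'); im,d=f['im'],f['d']; P=cloud(ctrl.camera_info('side'),d)
q=P-np.array([585.1,-65.6,0]); al=q[...,0]*.763-q[...,1]*.647; ac=q[...,0]*.647+q[...,1]*.763
for v in range(172,204): print(v,[(u,int(al[v,u]),int(ac[v,u]),int(P[v,u,2]),im[v,u].tolist()) for u in(320,328,333)])
"
```

```text
172 [(320, 45, 1, 209, [29, 29, 32]), (328, -67, 11, 251, [26, 28, 31]), (333, -71, 0, 251, [37, 39, 42])]
173 [(320, 45, 1, 206, [27, 28, 31]), (328, -65, 11, 248, [29, 32, 33]), (333, -72, 0, 249, [36, 37, 41])]
174 [(320, 41, 2, 204, [29, 28, 31]), (328, -68, 11, 246, [26, 27, 30]), (333, -44, -8, 235, [27, 31, 32])]
175 [(320, 44, 2, 200, [32, 31, 33]), (328, -66, 11, 243, [29, 31, 34]), (333, -45, -8, 233, [32, 36, 35])]
176 [(320, 45, 1, 197, [28, 28, 33]), (328, -68, 11, 240, [28, 30, 33]), (333, -46, -8, 230, [35, 42, 40])]
177 [(320, 45, 2, 194, [30, 29, 31]), (328, -64, 10, 236, [30, 31, 35]), (333, -49, -7, 229, [35, 40, 40])]
178 [(320, 44, 2, 191, [29, 30, 32]), (328, -68, 11, 235, [26, 29, 34]), (333, -68, -1, 234, [40, 43, 47])]
179 [(320, 44, 2, 188, [29, 29, 31]), (328, -63, 10, 230, [35, 37, 40]), (333, -70, 0, 232, [51, 56, 60])]
180 [(320, 43, 2, 185, [31, 31, 32]), (328, -69, 12, 230, [35, 38, 41]), (333, -73, 0, 230, [45, 48, 52])]
181 [(320, 41, 2, 183, [38, 37, 39]), (328, -70, 12, 228, [31, 33, 34]), (333, -73, 0, 228, [36, 36, 40])]
182 [(320, 43, 2, 179, [8
[... 1754 characters left out ...]
320, -7, 16, 153, [75, 88, 117]), (328, -907, 260, 579, [79, 86, 99]), (333, -18, -17, 154, [116, 68, 57])]
199 [(320, -16, 18, 154, [81, 97, 135]), (328, -19, -3, 153, [93, 97, 105]), (333, -20, -17, 152, [120, 101, 91])]
200 [(320, -21, 20, 154, [171, 176, 184]), (328, -21, -2, 151, [119, 119, 115]), (333, -22, -16, 150, [127, 127, 118])]
201 [(320, -21, 20, 151, [232, 233, 226]), (328, -26, -1, 150, [133, 132, 125]), (333, -29, -14, 150, [141, 141, 133])]
202 [(320, -26, 21, 150, [227, 228, 220]), (328, -28, 0, 149, [141, 141, 133]), (333, -29, -14, 147, [141, 141, 133])]
203 [(320, -26, 21, 147, [202, 202, 191]), (328, -30, 0, 146, [132, 133, 126]), (333, -31, -14, 145, [133, 133, 125])]
```

Both open tips sit at z≈179, 39 mm above the reported TCP. That is about 26 mm more than expected, and it explains the miss. I go lower in checked steps.

play_rows(targets=[{"gripper":1,"travel":[0,0,10],"twist":[0,0,0]},{"gripper":1,"travel":[0,0,20],"twist":[0,0,0]},{"gripper":1,"travel":[0,0,22],"twist":[0,0,0]},{"gripper":1,"travel":[0,0,22],"twist":[0,0,0]}])

```text
clock: 4.97
tcp_pos: [585.1, -65.8, 117.4]
ee_rot: [0.907, 0.421, -0.0, -0.0]
ft_force: [-0.8, 0.1, 0.0]
gripper_width: 0.995
finger_force: 0.0
```

play_rows(targets=[{"gripper":1,"travel":[0,0,3],"twist":[0,0,0]},{"gripper":1,"travel":[0,0,6],"twist":[0,0,0]},{"gripper":1,"travel":[0,0,7],"twist":[0,0,0]},{"gripper":1,"travel":[0,0,7],"twist":[0,0,0]}])

```text
clock: 5.48
tcp_pos: [585.2, -65.8, 110.8]
ee_rot: [0.907, 0.421, -0.0, -0.0]
ft_force: [-0.3, -0.4, -0.7]
gripper_width: 0.996
finger_force: 0.0
```

play_rows(targets=[{"gripper":0.6,"travel":[0,0,0],"twist":[0,0,0]},{"gripper":0.3,"travel":[0,0,0],"twist":[0,0,0]},{"gripper":0.2,"travel":[0,0,0],"twist":[0,0,0]},{"gripper":0.2,"travel":[0,0,0],"twist":[0,0,0]},{"gripper":0.2,"travel":[0,0,0],"twist":[0,0,0]}])

```text
clock: 6.1
tcp_pos: [585.3, -65.8, 111.0]
ee_rot: [0.907, 0.421, 0.0, 0.0]
ft_force: [-2.8, 0.3, 6.0]
gripper_width: 0.72
finger_force: 29.7
```

play_rows(targets=[{"gripper":0.2,"travel":[0,0,-10],"twist":[0,0,0]},{"gripper":0.2,"travel":[0,0,-35],"twist":[0,0,0]},{"gripper":0.2,"travel":[0,0,-60],"twist":[0,0,0]},{"gripper":0.2,"travel":[0,0,-60],"twist":[0,0,0]}])

```text
clock: 6.6
tcp_pos: [586.6, -66.0, 172.9]
ee_rot: [0.907, 0.421, 0.002, 0.001]
ft_force: [-0.4, -0.4, -0.9]
gripper_width: 0.714
finger_force: 29.0
```

play_rows(targets=[{"gripper":0.2,"travel":[20,-25,0],"twist":[0,0,0]},{"gripper":0.2,"travel":[50,-63,0],"twist":[0,0,0]},{"gripper":0.2,"travel":[80,-101,0],"twist":[0,0,0]},{"gripper":0.2,"travel":[110,-138,0],"twist":[0,0,0]},{"gripper":0.2,"travel":[140,-176,0],"twist":[0,0,0]},{"gripper":0.2,"travel":[162,-204,0],"twist":[0,0,0]},{"gripper":0.2,"travel":[172,-216,0],"twist":[0,0,0]},{"gripper":0.2,"travel":[172,-216,0],"twist":[0,0,0]},{"gripper":0.2,"travel":[172,-216,0],"twist":[0,0,0]}])

```text
clock: 7.72
tcp_pos: [531.7, 204.0, 170.6]
ee_rot: [0.907, 0.42, -0.0, 0.0]
ft_force: [0.6, 0.6, -1.4]
gripper_width: 0.715
finger_force: 29.0
```

```bash
python3 -c "
from h import *
go([531.6,204.7,56],-40.3)
ci=ctrl.camera_info('side'); im,d=ctrl.get_image('side'); P=cloud(ci,d)
cv2.imwrite('pics/s4.png',cv2.resize(im[130:330,180:380],None,fx=3,fy=3,interpolation=cv2.INTER_CUBIC)[:,:,::-1])
"
```

```text
7.725 tcp [531.7 204.  170.6] joints [ 0.31  0.41  1.82 -0.    0.91  1.02] w 0.715 ff 29.0 ft [ 0.6  0.6 -1.4]
[531.6, 204.7, 56] travel [  0.5  -0.5 114.6] twist [0. 0. 0.]
```

View pics/s4.png

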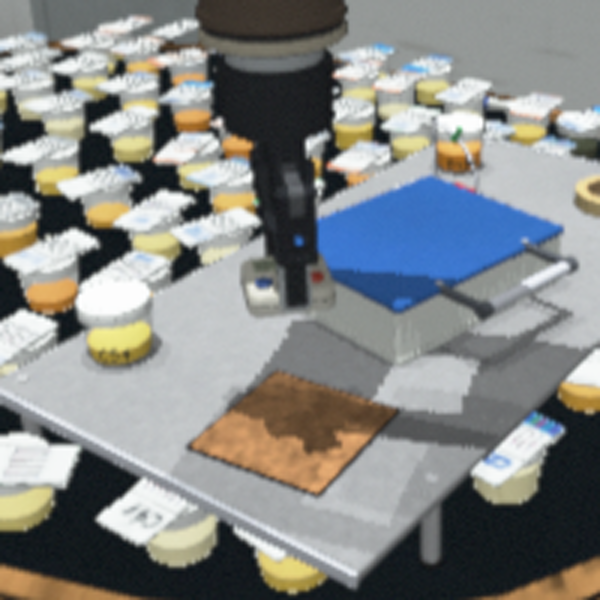

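The timer hangs level in the fingers at crop (290,285), over the mat at (295,435). Now lowering it.

play_rows(targets=[{"gripper":0.2,"travel":[0,0,25],"twist":[0,0,0]},{"gripper":0.2,"travel":[0,0,60],"twist":[0,0,0]},{"gripper":0.2,"travel":[0,0,90],"twist":[0,0,0]},{"gripper":0.2,"travel":[0,0,104],"twist":[0,0,0]},{"gripper":0.2,"travel":[0,0,110],"twist":[0,0,0]},{"gripper":0.2,"travel":[0,0,110],"twist":[0,0,0]},{"gripper":0.2,"travel":[0,0,112],"twist":[0,0,0]},{"gripper":0.2,"travel":[0,0,114],"twist":[0,0,0]},{"gripper":0.2,"travel":[0,0,114],"twist":[0,0,0]}])

```text
clock: 8.9
tcp_pos: [531.5, 205.1, 56.9]
ee_rot: [0.907, 0.421, 0.0, 0.0]
ft_force: [1.4, -0.4, -0.1]
gripper_width: 0.717
finger_force: 29.0
```

```bash
python3 -c "
from h import *
go([531.6,204.7,56],-40.3)"
```

```text
8.9 tcp [531.5 205.1  56.9] joints [0.32 0.56 1.91 0.   0.67 1.02] w 0.717 ff 29.0 ft [ 1.4 -0.4 -0.1]
[531.6, 204.7, 56] travel [-0.3  0.3  0.9] twist [ 0.  -0.   0.1]
```

Just above contact. I go 1.5 mm more, release, then rise.

play_rows(targets=[{"gripper":0.2,"travel":[0,0,1],"twist":[0,0,0]},{"gripper":0.2,"travel":[0,0,1.5],"twist":[0,0,0]},{"gripper":0.2,"travel":[0,0,1.5],"twist":[0,0,0]}])

```text
clock: 9.28
tcp_pos: [531.7, 205.1, 56.3]
ee_rot: [0.907, 0.421, 0.0, 0.0]
ft_force: [-5.0, -1.9, 20.6]
gripper_width: 0.721
finger_force: 31.2
```

play_rows(targets=[{"gripper":0.6,"travel":[0,0,0],"twist":[0,0,0]},{"gripper":1,"travel":[0,0,0],"twist":[0,0,0]},{"gripper":1,"travel":[0,0,0],"twist":[0,0,0]},{"gripper":1,"travel":[0,0,0],"twist":[0,0,0]},{"gripper":1,"travel":[0,0,-30],"twist":[0,0,0]},{"gripper":1,"travel":[0,0,-80],"twist":[0,0,0]},{"gripper":1,"travel":[0,0,-115],"twist":[0,0,0]},{"gripper":1,"travel":[0,0,-115],"twist":[0,0,0]},{"gripper":1,"travel":[0,0,-115],"twist":[0,0,0]}])

```text
clock: 10.4
tcp_pos: [531.2, 204.9, 169.8]
ee_rot: [0.907, 0.421, -0.0, -0.0]
ft_force: [-0.3, 0.5, -0.1]
gripper_width: 1.0
finger_force: 0.0
```

```bash
python3 -c "
from h import *
go([452,-6,170],-10.2)
ci=ctrl.camera_info('side'); im,d=ctrl.get_image('side'); P=cloud(ci,d)
m=(abs(P[...,0]-531)<80)&(abs(P[...,1]-205)<80)&(P[...,2]>94)&(P[...,2]<112)
print(m.sum(),np.percentile(P[m],[2,50,98],axis=0).round(1), rect(ci,blob(m),101))
cv2.imwrite('pics/s5.png',cv2.resize(im[130:330,180:420],None,fx=3,fy=3,interpolation=cv2.INTER_CUBIC)[:,:,::-1])
"
```

```text
10.4 tcp [531.2 204.9 169.8] joints [0.31 0.41 1.82 0.   0.91 1.02] w 1.0 ff 0.0 ft [-0.3  0.5 -0.1]
[452, -6, 170] travel [-2.121e+02  7.590e+01 -1.000e-01] twist [ -0.    0.  -30.1]
420 [[497.4 174.   94.5]
 [528.6 208.5  96.8]
 [563.2 239.6 100.3]] (array([525.6, 212. ]), array([58.5, 62.2]), 49.2)
```

View pics/s5.png

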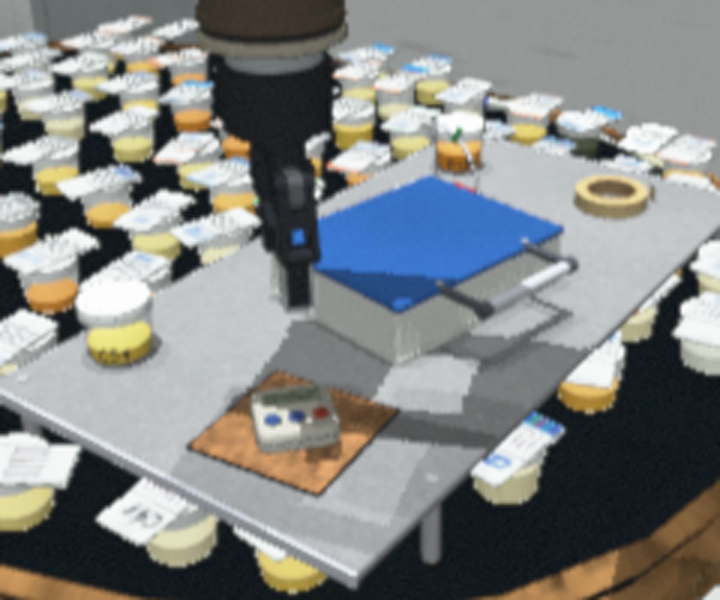

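The timer lies flat in the middle of the mat (crop 295,418; depth cloud centred near (530,207)). The lid is shut and nothing else has moved. Next I go to the bar with the fingers pre-closed to about 36 mm.

play_rows(targets=[{"gripper":0.5,"travel":[-30,11,0],"twist":[0,0,-4]},{"gripper":-0.15,"travel":[-70,25,0],"twist":[0,0,-10]},{"gripper":-0.15,"travel":[-110,39,0],"twist":[0,0,-17]},{"gripper":-0.15,"travel":[-150,54,0],"twist":[0,0,-24]},{"gripper":-0.15,"travel":[-190,68,0],"twist":[0,0,-30.1]},{"gripper":-0.15,"travel":[-213,76,0],"twist":[0,0,-30.1]},{"gripper":-0.15,"travel":[-213,76,0],"twist":[0,0,-30.1]},{"gripper":-0.15,"travel":[-213,76,0],"twist":[0,0,-30.1]},{"gripper":-0.15,"travel":[-213,76,0],"twist":[0,0,-30.1]}])

```text
clock: 11.58
tcp_pos: [452.0, -6.0, 170.0]
ee_rot: [0.767, 0.642, -0.0, -0.0]
ft_force: [0.6, 0.6, -0.4]
gripper_width: 0.424
finger_force: 0.0
```

```bash
python3 -c "
from h import *
go([451.5,-7,90],-10.3)
ci=ctrl.camera_info('side'); im,d=ctrl.get_image('side'); P=cloud(ci,d)
q=P-np.array([451.5,-7,0]); al=q[...,0]*.984-q[...,1]*.179; ac=q[...,0]*.179+q[...,1]*.984
m=(abs(ac)<14)&(abs(al)<60)&(P[...,2]>180)&(P[...,2]<235)
for z in range(180,235,5):
    k=m&(P[...,2]>=z)&(P[...,2]<z+5)
    if k.sum()>2: print(z,k.sum(),np.percentile(al[k],[2,25,50,75,98]).round())
b=(abs(ac)<30)&(abs(al)<20)&(P[...,2]>120)&(P[...,2]<145); print('bar',b.sum(),np.median(al[b]),np.percentile(P[b][:,2],[10,50,95]))
cv2.imwrite('pics/s6.png',cv2.resize(im[130:270,300:440],None,fx=4,fy=4,interpolation=cv2.INTER_CUBIC)[:,:,::-1])
"
```

```text
11.575 tcp [452.  -6. 170.] joints [-0.08  0.25  2.07  0.    0.82  0.1 ] w 0.424 ff 0.0 ft [ 0.6  0.6 -0.4]
[451.5, -7, 90] travel [-1.1 -0.3 80. ] twist [-0.  -0.   0.2]
195 24 [-25. -23.  18.  19.  22.]
200 28 [-31. -24.  18.  19.  26.]
205 32 [-32. -29. -19.  19.  30.]
210 32 [-32. -26.  -1.  19.  29.]
215 37 [-33. -30.  16.  19.  29.]
220 35 [-31. -27. -19.  20.  30.]
225 33 [-32. -28. -21.  19.  27.]
230 29 [-32. -22.  18.  21.  28.]
bar 81 -4.008109232700823 [128.0739136  132.59510967 135.42347519]
```

View pics/s6.png

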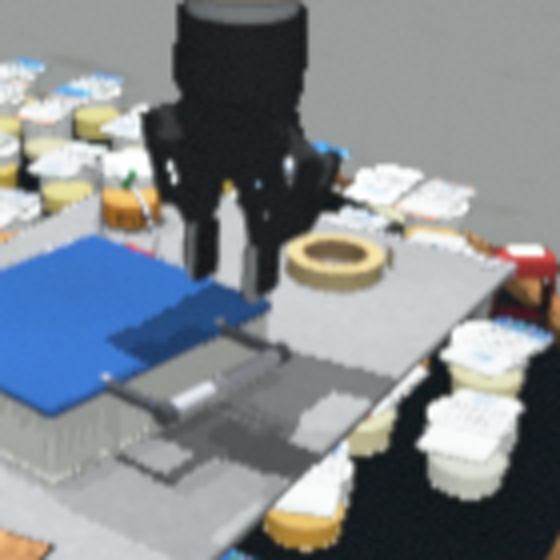

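The fingers are over the bar (at crop ≈(215,390) in the picture). Their tips sit at z≈196 and straddle the bar line at ±18 mm, which matches the plan. I go down and check the force.

play_rows(targets=[{"gripper":-0.15,"travel":[-1,-1,20],"twist":[0,0,0]},{"gripper":-0.15,"travel":[-1,-1,45],"twist":[0,0,0]},{"gripper":-0.15,"travel":[-1,-1,65],"twist":[0,0,0]},{"gripper":-0.15,"travel":[-1,-1,80],"twist":[0,0,0]},{"gripper":-0.15,"travel":[-1,-1,80],"twist":[0,0,0]},{"gripper":-0.15,"travel":[-1,-1,80],"twist":[0,0,0]}])

```text
clock: 12.38
tcp_pos: [451.0, -7.2, 90.7]
ee_rot: [0.767, 0.642, 0.0, 0.0]
ft_force: [0.2, 0.3, 0.5]
gripper_width: 0.421
finger_force: 0.0
```

play_rows(targets=[{"gripper":-0.6,"travel":[0,0,0],"twist":[0,0,0]},{"gripper":-1,"travel":[0,0,0],"twist":[0,0,0]},{"gripper":-1,"travel":[0,0,0],"twist":[0,0,0]},{"gripper":-1,"travel":[0,0,0],"twist":[0,0,0]},{"gripper":-1,"travel":[0,0,0],"twist":[0,0,0]},{"gripper":-1,"travel":[0,0,0],"twist":[0,0,0]}], squeeze=40)

```text
clock: 13.12
tcp_pos: [451.4, -7.5, 90.5]
ee_rot: [0.767, 0.642, 0.0, 0.0]
ft_force: [5.6, 1.8, 1.4]
gripper_width: 0.12
finger_force: 39.1
```

play_rows(targets=[{"gripper":-1,"travel":[0,0.1,-7.7],"twist":[0,0,0]},{"gripper":-1,"travel":[0,1.2,-23],"twist":[0,0,0]},{"gripper":-1,"travel":[0,3.4,-38.4],"twist":[0,0,0]},{"gripper":-1,"travel":[0,6.6,-53.5],"twist":[0,0,0]},{"gripper":-1,"travel":[0,10.8,-68.3],"twist":[0,0,0]},{"gripper":-1,"travel":[0,16,-82.8],"twist":[0,0,0]},{"gripper":-1,"travel":[0,22.4,-96.9],"twist":[0,0,0]},{"gripper":-1,"travel":[0,29.6,-110.5],"twist":[0,0,0]},{"gripper":-1,"travel":[0,29.6,-110.5],"twist":[0,0,0]},{"gripper":-1,"travel":[0,29.6,-110.5],"twist":[0,0,0]}])

```text
clock: 14.38
tcp_pos: [478.2, -12.4, 200.1]
ee_rot: [0.767, 0.642, -0.001, -0.001]
ft_force: [-4.9, 2.8, 0.3]
gripper_width: 0.124
finger_force: 39.4
```

```bash
python3 -c "
from h import *
go([451.5,-7.5,90.5],-10.2)"
```

```text
14.375 tcp [478.2 -12.4 200.1] joints [-0.09  0.25  1.98  0.    0.91  0.09] w 0.124 ff 39.4 ft [-4.9  2.8  0.3]
[451.5, -7.5, 90.5] travel [  0.2 -26.8 109.7] twist [-0.2  0.   0. ]
```

play_rows(targets=[{"gripper":-1,"travel":[0,4,-6.5],"twist":[0,0,0]},{"gripper":-1,"travel":[0,12.7,-19.4],"twist":[0,0,0]},{"gripper":-1,"travel":[0,22.2,-31.5],"twist":[0,0,0]},{"gripper":-1,"travel":[0,32.5,-43],"twist":[0,0,0]},{"gripper":-1,"travel":[0,43.6,-53.7],"twist":[0,0,0]},{"gripper":-1,"travel":[0,55.4,-63.6],"twist":[0,0,0]},{"gripper":-1,"travel":[0,67.8,-72.7],"twist":[0,0,0]},{"gripper":-1,"travel":[0,80.9,-80.9],"twist":[0,0,0]},{"gripper":-1,"travel":[0,80.9,-80.9],"twist":[0,0,0]},{"gripper":-1,"travel":[0,80.9,-80.9],"twist":[0,0,0]}])

```text
clock: 15.62
tcp_pos: [557.4, -26.9, 283.6]
ee_rot: [0.767, 0.642, -0.001, -0.001]
ft_force: [-25.7, 2.3, 38.2]
gripper_width: 0.12
finger_force: 43.4
```

```bash
python3 -c "
from h import *
go([451.5,-7.5,90.5],-10.2)
h=np.array([669.5,-45.6,131.]); ex=np.array([.984,-.179,0])
for n in('side','top'):
    ci=ctrl.camera_info(n); im,d=ctrl.get_image(n); P=cloud(ci,d); np.savez(n+'7.npz',im=im,d=d)
    hsv=cv2.cvtColor(im,cv2.COLOR_RGB2HSV); q=P-h; x=q@ex; y=q@np.array([.179,.984,0])
    m=(hsv[...,0]>100)&(hsv[...,0]<125)&(hsv[...,1]>120)&(abs(y)<100)&(x<-10)&(x>-150)&(P[...,2]>140)&(d>0)
    if m.sum()>50:
        c=np.polyfit(x[m],q[...,2][m],1); print(n,m.sum(),'lid deg',np.degrees(np.arctan(-c[0])),c)
f=np.load('side7.npz')['im']; t=np.load('top7.npz')['im']
a=cv2.resize(f[60:280,200:420],(560,560),interpolation=cv2.INTER_CUBIC)
cv2.imwrite('pics/s7.png',a[:,:,::-1])
"
```

```text
15.625 tcp [557.4 -26.9 283.6] joints [-0.1   0.28  1.71 -0.    1.15  0.07] w 0.12 ff 43.4 ft [-25.7   2.3  38.2]
[451.5, -7.5, 90.5] travel [   0.5 -107.1  193.4] twist [-0.2  0.   0.1]
side 354 lid deg 59.7058198803077 [-1.71169402 -9.33226853]
top 93 lid deg 75.89562809222166 [ -3.97988156 -98.70112709]
```

View pics/s7.png

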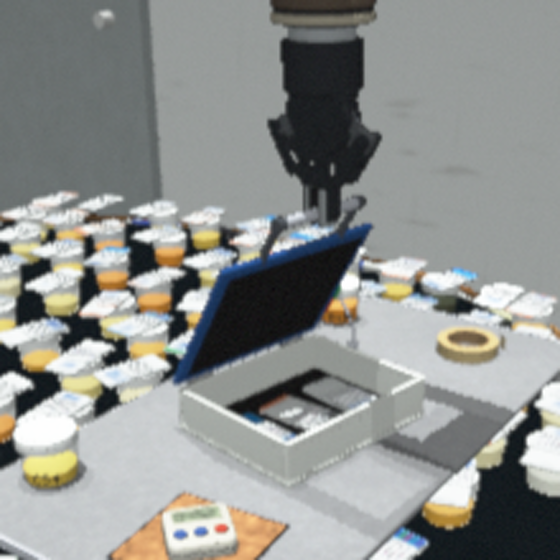

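The lid stands at about 59.6° with the bar gripped, and the timer, tape and pot look undisturbed. About 45 N of radial strain is left, so I ease outward by 3 mm and hold.

play_rows(targets=[{"gripper":-1,"travel":[0,-0.8,-1.3],"twist":[0,0,0]},{"gripper":-1,"travel":[0,-1.5,-2.7],"twist":[0,0,0]},{"gripper":-1,"travel":[0,-1.5,-2.7],"twist":[0,0,0]},{"gripper":-1,"travel":[0,-1.5,-2.7],"twist":[0,0,0]},{"gripper":-1,"travel":[0,-1.5,-2.7],"twist":[0,0,0]},{"gripper":-1,"travel":[0,-1.5,-2.7],"twist":[0,0,0]}])

```text
clock: 16.48
tcp_pos: [557.6, -26.9, 284.2]
ee_rot: [0.767, 0.642, -0.0, -0.0]
ft_force: [-4.3, -2.8, 2.3]
gripper_width: 0.115
finger_force: 40.2
```

```bash
python3 -c "
from h import *
go([451.5,-7.5,90.5],-10.2)
h=np.array([669.5,-45.6,131.]); ex=np.array([.984,-.179,0])
for n in('side',):
    ci=ctrl.camera_info(n); im,d=ctrl.get_image(n); P=cloud(ci,d)
    hsv=cv2.cvtColor(im,cv2.COLOR_RGB2HSV); q=P-h; x=q@ex; y=q@np.array([.179,.984,0])
    m=(abs(y)<112)&(x<-10)&(x>-88)&(P[...,2]>150)&(P[...,2]<300)&(d>0)
    from numpy import linalg as L
    for _ in range(4):
        c=np.polyfit(x[m],q[...,2][m],1); r=q[...,2]-np.polyval(c,x); m&=abs(r)<8
    print(m.sum(),'lid deg',np.degrees(np.arctan(-c[0])),c)
"
```

```text
16.475 tcp [557.6 -26.9 284.2] joints [-0.1   0.28  1.71 -0.    1.15  0.08] w 0.115 ff 40.2 ft [-4.3 -2.8  2.3]
[451.5, -7.5, 90.5] travel [   0.4 -107.7  193.8] twist [-0.1  0.   0. ]
1686 lid deg 59.273155065094066 [-1.68239584 -9.0691438 ]
```

```bash
python3 -c "
from bench import ctrl
print(ctrl.job_done())"
```

```text
the job is handed in; nothing more can be done
None
```

The job is handed in (no verdict was returned): the timer lies flat in the middle of the mat, and the gripper is holding the lid still at about 59.5° by its bar; the tape roll and pots were not touched.

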